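Turn the sign over in the work frame and lock it

ROBOT

A 6-joint arm with a two-finger parallel gripper is mounted at the origin on the work surface. World frame = base frame: x ahead of the robot, y to its left, z up, the work surface at z = 0. Lengths are in m, angles in rad, forces in N, time in s.
With the tool pointing down it reaches from about 0.275 to 0.825 m from the base axis. Payload 4.9 kg.
Tool frame: the origin (TCP) lies midway between the tips of the shut fingers; the grasp point (between the pads) lies 19 mm behind it (bot.grip_depth is the distance from the TCP to the grasp point, in m); y points along the fingers, x is the direction in which the jaws open and shut, and the axes are right-handed (so a half turn about y gives the same grasp; the last joint's range is limited). The gripper opens to 85 mm and grips with 20 to 120 N. Pads are 22 mm wide; open, the fingers measure 114 mm over their backs; the gripper's body (76 mm by 85 mm) begins 54 mm behind the grasp point. The pads swing forward as they close: fully open they stand 13 mm farther back than shut.
Start: joints at [1.106, 0.326, -0.193, 1.052, 0, 1.437], TCP at [0.179, 0.52, 0.231] pointing down, gripper open.
Joint ranges: [-2.65, 2.65], [-0.97, 1.79], [-1.3, 1.35], [-1.93, 2.1], [-1.47, 1.37], [-3.14, 3.14]. Speed limits (rad/s): [2.57, 2.57, 3.14, 3.14, 3.14, 3.14].

INTERFACE

Orientations are given as a unit quaternion [w, x, y, z].
In Python, from cell import bot gives the robot as it stands. Calls block until the motion is done:
- bot.move_pose(position, orientation): joint-space move of the TCP to a pose.
- bot.move_linear(position, speed=0.15, rotation=None, until_force=None): straight line of the TCP; rotation=None keeps the orientation; speed is the mean speed in m/s. With until_force (N) it stops when the force on the tool has changed by that much, and returns True; else False.
- bot.goto_joints(angles): joint-space move.
- bot.set_gripper(opening, grasp_force=None): opening from 0.0 (shut) to 1.0 (fully open); grasp_force is the grip in N (None keeps the last); returns when the fingers have stopped.
- bot.wait(seconds).
- bot.solve_ik(position, orientation): joint angles nearest the present ones, or None.
- bot.camera(name): name is "scene" or "top" or "wrist"; returns the picture (420x560x3 uint8, red, green, blue); there is no depth.
- bot.calibration(name): a dict with "mtx" (3x3 intrinsics, pixels), "k1" (the pictures are not rectified: a ray, as slopes to the right and down, at radius r is drawn at 1 + k1 r^2 times it, then the intrinsics apply), "extrinsics" (4x4, takes a point from world to camera coordinates); the wrist camera has in their place "hand_eye" (4x4, takes a point from camera to tool coordinates, whose origin is the TCP and whose axes are the tool frame's). Camera axes: x right, y down, z forward; pixel columns grow to the right and rows downward; lengths in m; the calibration is good to about 2 mm. A picture is of the moment at which its call begins: read the wrist's pose just before it. calibration takes no time and is no camera call.
A pose or a line that the arm cannot do raises bot.PlanningError and nothing moves.
- bot.close_job(): hands the job in, once; it reports no verdict.
Trained networks look in the newest picture that a camera, given by its name, has taken for a name from the list of things; names that differ only in an ending like _2 or _b are one class to them, and where a whole thing is asked for, a point or a joint stands for the part that bears it (a point fixed in the world has none). Each returns a list of dicts, best first, with "confidence" (0 to 1); they miss things now and then, are a little off and sometimes report something else, mostly with a low value. They report only what shows in the picture. A call takes as long as a camera call.
- bot.search_frame(camera, thing): "bbox" ([left, top, width, height] in pixels, round what is visible of it).
Readings, each from a call of its own:
- bot.read_clock(): time.
- bot.read_joint_positions(): joint angles.
- bot.read_joint_vel(): joint speeds.
- bot.read_joint_efforts(): joint torques, N m.
- bot.read_position(): TCP position.
- bot.read_tool_rot(): TCP orientation.
- bot.read_ft_force(): force on the tool from outside, world axes, zero at the start.
- bot.read_moment(): the same for the moment, N m.
- bot.read_gripper_width(): opening from 0.0 (shut) to 1.0 (fully open).
Only numpy, scipy, OpenCV 4.12 (cv2) and the standard library are available. Lean on these libraries where they do the work, as an engineer would, in place of code of your own. Each camera call takes 0.05 s, during which the arm holds its last target.

TASK

The little enamel sign is clamped in the rotating work frame with its green face up and the rotation lock tight. Slacken the red T-handle lock, turn the sign over about its long axis until its bare grey back faces up and lies level, then tighten the lock again so that it stays there. Leave the glass insulators and the paint tin where they stand.

Things in the scene. Friction and masses are not known exactly. Their poses are not given: they have to be found in the camera images.
- frame: Rotating work frame, fixed to the table: aluminium base bar 350 mm long, cross feet 150 mm long, and an upright with a grey bearing block at each end (52 x 28 mm, 155 mm from the middle, tops 175 mm high). Origin on the table under its middle; y along the bar to the end with the red lock handle, x across it, z up. Between the blocks only the sign and its jaws stand higher than 50 mm.
- sign_mid (a point): Middle of the enamel sign, on its pivot axis (the frame's y direction, 150 mm above the table). Stiff plate, 200 mm long (its y), 120 mm wide (its x: long edges 60 mm from the pivot), 6 mm thick (its z points out of the green face with cream stripes; the back is grey with rust). Jaws 124 x 18 x 16 mm hold its short ends, 98 to 116 mm from the middle; the long edges are free.
- sign (a joint): Turn of the sign about the frame's y axis (rad). 0: level, green face up. It grows as its edge on the frame's +x side goes down (-x edge up). +3.14 or -3.14: level, grey back up. Turns both ways, up to 6.5. Balanced; with the lock slack, bearing drag (about 0.12 N m, 2 N at a long edge) keeps it wherever it is left.
- lock_grip (a point): Centre of the red bar of the lock's T-handle, where to grip it: on the handle's vertical turning axis, 207 mm above the table, over the bearing block at the frame's +y end. The bar is 70 mm long (its x), 14 mm wide (its y), 20 mm tall, and stands 22 mm clear of the block on a stem 12 mm thick.
- lock (a joint): Turn of the lock handle (rad), clockwise from above tightens. 0: stop, slack, bar across the frame (along its x). 1.5: stop, tight, bar nearly along the frame's long axis. The screw bites on the shaft from 1.0 and holds the sign firmly from 1.2; below 0.9 the sign turns freely. It stays where it is left; turning takes about 0.13 N m, up to 0.2 N m when tight.
- glass_green_mid (a point): Bystander: green glass insulator (bell shape, 74 mm across, 97 mm tall), standing; point half-way up on its axis.
- glass_amber_mid (a point): Bystander: amber glass insulator of the same shape and size; point half-way up on its axis.
- glass_blue_mid (a point): Bystander: blue glass insulator of the same shape and size; point half-way up on its axis.
- tin_mid (a point): Bystander: small closed tin of touch-up paint with a green band, 77 mm across, 75 mm tall; point half-way up on its axis.

How it is judged:
On the way, in this order (a step that is already met when the one before it is completed fails the run):
1. the lock is slackened before the sign is turned (value of joint lock below 0.9 rad and angle between sign_mid's own z axis and vertical below 1 rad), for 0.1 s.
2. the sign is turned over, grey back up and nearly level, with the lock still slack (value of joint lock below 0.95 rad and angle between sign_mid's own z axis and vertical above 2.95 rad), for 0.2 s.
At the end, for the whole second after the job is handed in: The sign lies grey back up, level within 4 degrees (0.07 rad) and at rest, and the lock handle is tight (lock joint above 1.2 rad) (angle between sign_mid's own z axis and vertical above 3.07 rad and value of joint lock above 1.2 rad and velocity of joint sign between -0.05 and 0.05 rad/s); the robot touches nothing.
It fails at once if a glass insulator or the paint tin was moved by more than 25 mm (distance of any of glass_green_mid, glass_amber_mid, glass_blue_mid, tin_mid from where it was at the start of the episode above 0.025 m).
It also fails if it takes over 70 s, if anything falls off the work surface, if the arm or the gripper's body presses on something with over 40 N, if the wrist force passes 120 N, or if a joint passes its speed limit or range.

## Working session

There is one attempt and no reset: what is moved stays moved. The work goes in short steps, each a Python script; the robot and the scene stay as the last script left them, time stands still between calls to the robot, and variables do not carry over. Pictures are saved under pics/ and viewed, and the job is handed in when it is done.

```bash
mkdir -p pics; ls; cat > h.py <<'E'
import numpy as np, cv2
from cell import bot
def save(cam,name):
    im=bot.camera(cam); cv2.imwrite(f'pics/{name}.png',im[:,:,::-1]); return im
def proj(cam,P):
    c=bot.calibration(cam); T=np.array(c['extrinsics']); p=T[:3,:3]@np.array(P,float)+T[:3,3]
    s=p[:2]/p[2]; s=s*(1+c['k1']*(s@s)); K=np.array(c['mtx']); return (K@np.array([s[0],s[1],1]))[:2]
def ray(cam,uv):
    c=bot.calibration(cam); K=np.array(c['mtx']); d=np.linalg.solve(K,[uv[0],uv[1],1])[:2]; s=d.copy()
    for _ in range(30): s=d/(1+c['k1']*(s@s))
    T=np.array(c['extrinsics']); R=T[:3,:3]
    return -R.T@T[:3,3], R.T@np.array([s[0],s[1],1])
def atz(cam,uv,z):
    o,d=ray(cam,uv); return o+d*(z-o[2])/d[2]
E
python3 - <<'E'
from h import *
for c in ['scene','top']:
    save(c,c+'0')
    for t in ['frame','sign','lock','glass_green_mid','glass_amber_mid','glass_blue_mid','tin_mid']:
        print(c,t,[(np.round(d['bbox']),round(d['confidence'],2)) for d in bot.search_frame(c,t)[:2]])
print(bot.read_clock(),bot.read_position(),bot.read_tool_rot())
E
```

```text
pics
scene frame [(array([253., 178., 170., 134.]), 0.66), (array([191., 226.,  34.,  41.]), 0.36)]
scene sign [(array([274., 174., 122.,  89.]), 0.73)]
scene lock [(array([386., 226.,  35.,  18.]), 0.74), (array([311., 352.,  38.,  50.]), 0.33)]
scene glass_green_mid [(array([235., 279.,  35.,  44.]), 0.88)]
scene glass_amber_mid [(array([311., 348.,  40.,  53.]), 0.82)]
scene glass_blue_mid [(array([191., 227.,  34.,  45.]), 0.76)]
scene tin_mid [(array([224., 136.,  28.,  40.]), 0.63)]
top frame [(array([152., 183., 154.,  89.]), 0.95), (array([176., 186., 112.,  77.]), 0.52)]
top sign [(array([177., 186., 113.,  78.]), 0.98)]
top lock [(array([152., 232.,  28.,  21.]), 0.49)]
top glass_green_mid [(array([226., 126.,  28.,  32.]), 0.84)]
top glass_amber_mid [(array([138., 125.,  36.,  34.]), 0.93)]
top glass_blue_mid [(array([297., 131.,  24.,  34.]), 0.71)]
top tin_mid [(array([373., 222.,  31.,  31.]), 0.89)]
0.8 [0.1786328  0.52019932 0.23129753] [ 0.57551034 -0.5754982  -0.41084609  0.41084688]
```

```bash
sleep 8; ls pics
```

```text
scene0.png
top0.png
```

View pics/scene0.png

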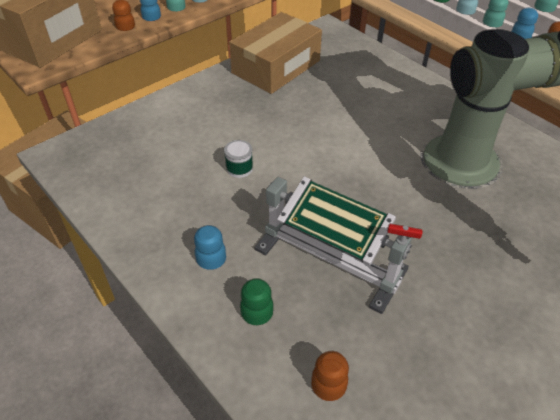

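View pics/top0.png

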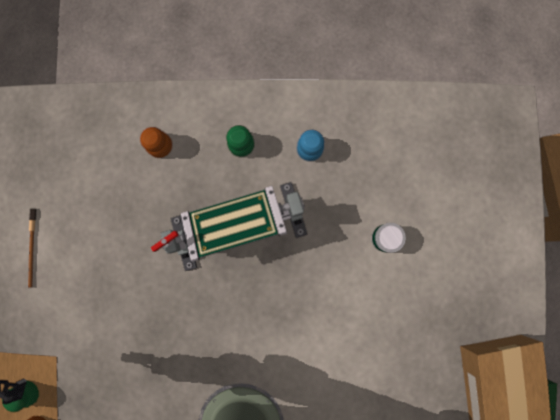

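```bash
python3 - <<'E'
from h import *
im=cv2.imread('pics/top0.png')
cv2.imwrite('pics/topz.png',cv2.resize(im[100:300,120:420],None,fx=2.6,fy=2.6,interpolation=cv2.INTER_CUBIC))
for n,u,z in [('lock',(166,242.5),.207),('signmid',(233.5,225),.15),('green',(240,142),.05),('amber',(156,142),.05),('blue',(309,148),.05),('tin',(388.5,237.5),.04)]:
    print(n,atz('top',u,z).round(3))
print(atz('top',(152,227),0),atz('top',(280,210),0))
for c in ['scene','top']: print(ray(c,(280,210)))
E
```

```text
lock [0.489 0.155 0.207]
signmid [0.533 0.008 0.15 ]
green [0.759 0.005 0.05 ]
amber [0.76  0.232 0.05 ]
blue [ 0.743 -0.177  0.05 ]
tin [ 0.508 -0.386  0.04 ]
[0.53437576 0.2491701  0.        ] [ 0.58287093 -0.10119431  0.        ]
(array([1.15561417, 0.52455331, 1.05457571]), array([-0.44423047, -0.50289101, -0.74163881]))
(array([ 0.47242126, -0.10873849,  1.22676571]), array([ 0.08967652,  0.00612528, -0.99603815]))
```

View pics/topz.png

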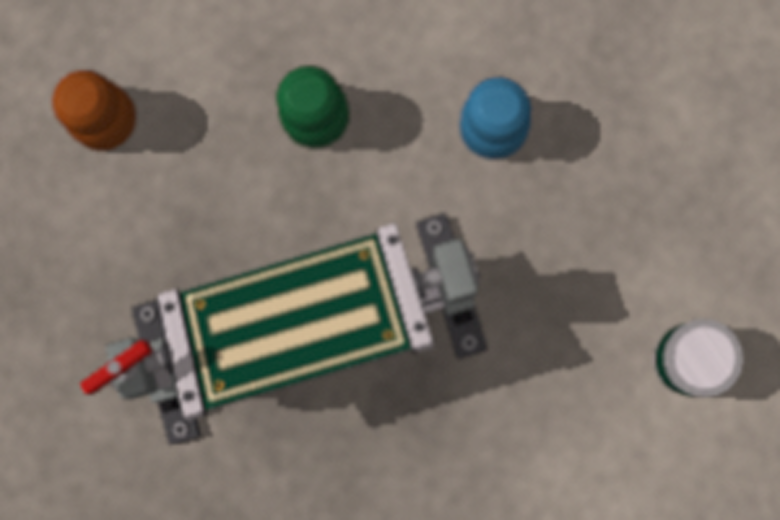

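```bash
cat >> h.py <<'E'
from scipy.spatial.transform import Rotation as R
def quat(ax): # tool down, jaw axis at world angle ax
    x=np.array([np.cos(ax),np.sin(ax),0]); y=np.array([0,0,-1.]); z=np.cross(x,y)
    return R.from_matrix(np.c_[x,y,z]).as_quat(scalar_first=True)
def wproj(P,pos,q):
    c=bot.calibration('wrist'); H=np.array(c['hand_eye']); Rt=R.from_quat(q,scalar_first=True).as_matrix()
    t=Rt.T@(np.array(P)-pos); p=H[:3,:3].T@(t-H[:3,3]); s=p[:2]/p[2]; s=s*(1+c['k1']*(s@s)); return (np.array(c['mtx'])@[s[0],s[1],1])[:2]
def wray(uv,pos,q,z):
    c=bot.calibration('wrist'); H=np.array(c['hand_eye']); K=np.array(c['mtx']); d=np.linalg.solve(K,[uv[0],uv[1],1])[:2]; s=d.copy()
    for _ in range(30): s=d/(1+c['k1']*(s@s))
    Rt=R.from_quat(q,scalar_first=True).as_matrix()
    o=pos+Rt@H[:3,3]; v=Rt@H[:3,:3]@np.array([s[0],s[1],1]); return o+v*(z-o[2])/v[2]
E
python3 - <<'E'
from h import *
from scipy.optimize import least_squares
zs=np.array([(158,293),(178,289),(203,410),(184,417),(378,230),(397,226),(430,344),(411,349)])/2.6+[120,100]
M=[(.062,.116),(.062,.098),(-.062,.098),(-.062,.116),(.062,-.098),(.062,-.116),(-.062,-.116),(-.062,-.098)]
def W(p,m,z): c,s=np.cos(p[2]),np.sin(p[2]); return [p[0]+c*m[0]-s*m[1],p[1]+s*m[0]+c*m[1],z]
f=lambda p: np.concatenate([proj('top',W(p,m,.158))-u for m,u in zip(M,zs)])
r=least_squares(f,[.53,0,.2]); print(r.x,r.fun.round(1)); p=r.x
print('lock',W(p,(0,.155),.207))
e=[atz('top',np.array(u)/2.6+[120,100],.217) for u in [(84,386),(149,346)]]; d=e[1]-e[0]; print(e,np.arctan2(d[1],d[0]),'lockval',p[2]-np.arctan2(d[1],d[0]))
L=np.array(W(p,(0,.155),.207))
for a in (np.arctan2(d[1],d[0])+np.pi/2+np.array([0,np.pi,-np.pi])): print(a,bot.solve_ik([L[0],L[1],.29],quat(a)))
E
```

```text
[0.53759202 0.01038574 0.28070379] [-2.  -1.7 -2.5 -2.2  1.2  1.7  1.2  1.  -0.3 -1.9 -0.3 -2.4  1.3  2.5
  1.3  2.7]
lock [np.float64(0.4946520640250771), np.float64(0.15931914913210843), 0.207]
[array([0.47512158, 0.18388012, 0.217     ]), array([0.51024594, 0.12738505, 0.217     ])] -1.0145559899371046 lockval 1.2952597786496578
0.556240336857792 [ 0.16948709  0.23673985 -0.16350122  1.17055526  0.          1.18404308]
3.6978329904475853 [ 0.16948709  0.23673985 -0.16350122  1.17055526  0.         -1.95754958]
-2.585352316732001 [ 0.16948709  0.23673985 -0.16350122  1.17055526  0.         -1.95754958]
```

```bash
python3 - <<'E'
from h import *
for a in (0.55,1.65,0.3): print(a,bot.solve_ik([.4947,.1593,.29],quat(a)))
print(bot.calibration('wrist')['hand_eye'])
bot.move_pose([.4947,.1593,.33],quat(0.556))
pos=np.array(bot.read_position());q=np.array(bot.read_tool_rot())
im=save('wrist','w1'); print(pos,q,bot.read_clock())
print([(np.round(d['bbox']),d['confidence']) for d in bot.search_frame('wrist','lock')])
print(wproj([.4947,.1593,.217],pos,q))
E
```

```text
0.55 [ 0.16943468  0.23681599 -0.16340177  1.17057857  0.          1.19023101]
1.65 [ 0.16943468  0.23681599 -0.16340177  1.17057857  0.          0.09023101]
0.3 [ 0.16943468  0.23681599 -0.16340177  1.17057857  0.          1.44023101]
[[ 9.99999596e-01  8.98975916e-04 -7.70721142e-06  6.95073059e-04]
 [ 2.45947385e-04 -2.65320008e-01  9.64160377e-01 -1.42770373e-01]
 [ 8.64712081e-04 -9.64159989e-01 -2.65320122e-01  6.70446233e-02]
 [ 0.00000000e+00  0.00000000e+00  0.00000000e+00  1.00000000e+00]]
[0.49429753 0.1600785  0.32978164] [ 0.67996066 -0.67968951 -0.19437031  0.19466857] 2.6333
[(array([359., 328.,  48.,  65.]), 0.4)]
[280.02588672 209.09707909]
```

View pics/w1.png

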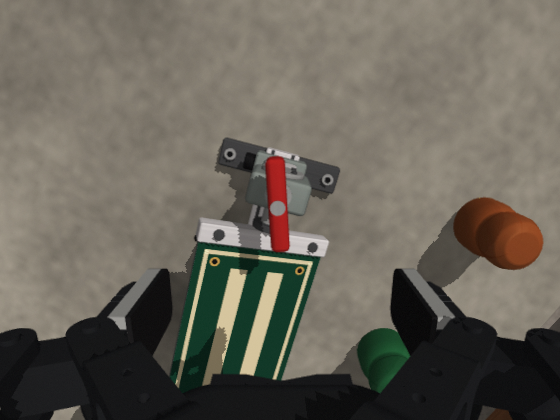

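```bash
python3 - <<'E'
from h import *
pos=np.array(bot.read_position());q=np.array(bot.read_tool_rot())
g=lambda u,z: wray(u,pos,q,z)
c=g((277.5,208.5),.217);a=g((275,159),.217);b=g((280.5,248),.217);d=b-a
print('lock',c,(a+b)/2,np.linalg.norm(d),np.arctan2(d[1],d[0]))
# jaw top corners (lock end jaw, z .158): far-left, far-right, near-right, near-left
for u in [(200,219),(328,238),(324,255),(198,238)]: print(g(u,.158))
A=g((200,219),.158);B=g((328,238),.158); print(np.linalg.norm(B-A),np.arctan2(*(B-A)[1::-1]),(A+B)/2)
E
```

```text
lock [0.49293286 0.15883648 0.217     ] [0.49175438 0.16118565 0.217     ] 0.06534429362551397 -0.9545473935564452
[0.44758797 0.10066276 0.158     ]
[0.55362082 0.14599807 0.158     ]
[0.5596859  0.13049733 0.158     ]
[0.45460671 0.0840388  0.158     ]
0.11531805710249643 0.40403620542500324 [0.5006044  0.12333041 0.158     ]
```

```bash
python3 - <<'E'
from h import *
pos=np.array(bot.read_position());q=np.array(bot.read_tool_rot())
P=[atz('top',np.array(u)/2.6+[120,100],.012) for u in [(147,313),(179,430),(434,228),(469,342)]]
for p in P: print(p)
a=(P[0]+P[1])/2;b=(P[2]+P[3])/2;d=a-b;print('mid',(a+b)/2,'len',np.linalg.norm(d),'yaw',np.arctan2(-d[0],d[1]))
for i,j in((1,0),(3,2)): e=P[i-0]-P[j]; e=P[j]-P[i]; print(np.linalg.norm(e),np.arctan2(e[1],e[0]))
w=[wray(u,pos,q,.012) for u in [(230,154),(327,180)]]; e=w[1]-w[0]; print(w,np.linalg.norm(e),np.arctan2(e[1],e[0]))
E
python3 - <<'E'
import cv2
im=cv2.imread('pics/scene0.png')
cv2.imwrite('pics/scz.png',cv2.resize(im[160:320,220:440],None,fx=3.5,fy=3.5,interpolation=cv2.INTER_CUBIC))
im=cv2.imread('pics/w1.png')
cv2.imwrite('pics/w1z.png',cv2.resize(im[130:280,170:360],None,fx=4,fy=4,interpolation=cv2.INTER_CUBIC))
E
```

```text
[0.55222568 0.17824949 0.012     ]
[0.43155644 0.14210649 0.012     ]
[ 0.64220582 -0.11959346  0.012     ]
[ 0.52432951 -0.15600249  0.012     ]
mid [0.53757936 0.01119001 0.012     ] len 0.311671872511199 yaw 0.29755348031772794
0.12596579918492756 0.29101751526781383
0.12337116416228866 0.29957885574212323
[array([0.4334201, 0.1396723, 0.012    ]), array([0.55329933, 0.17613051, 0.012     ])] 0.1253005655148747 0.2952364378126188
```

View pics/scz.png

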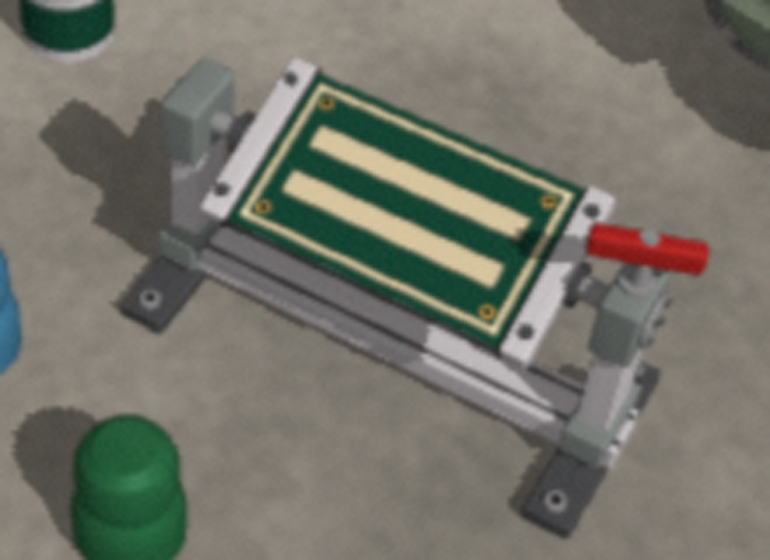

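View pics/w1z.png

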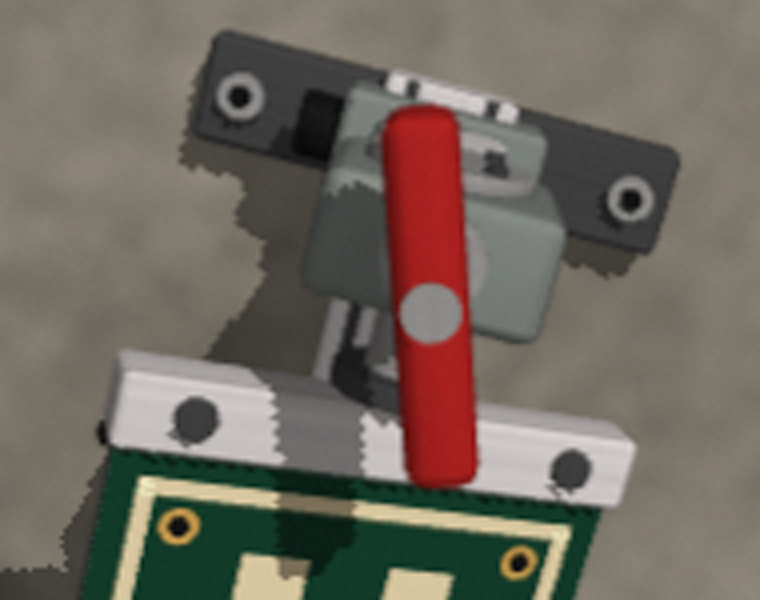

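```bash
python3 - <<'E'
from h import *
from scipy.optimize import least_squares
pos=np.array(bot.read_position());q=np.array(bot.read_tool_rot())
yaw=.295; F=np.array([.538,.011,0])
def W(m,th,F=F):
    x,y,z=m; c,s=np.cos(th),np.sin(th); X=x*c+z*s; Z=-x*s+z*c+.15
    return F+[np.cos(yaw)*X-np.sin(yaw)*y, np.sin(yaw)*X+np.cos(yaw)*y, Z]
zs=np.array([(158,293),(178,289),(203,410),(184,417),(378,230),(397,226),(430,344),(411,349)])/2.6+[120,100]
M=[(.062,.116),(.062,.098),(-.062,.098),(-.062,.116),(.062,-.098),(.062,-.116),(-.062,-.116),(-.062,-.098)]
w=[((.062,.098),(324,255)),((-.062,.098),(198,241.5))]
sc=np.array([(300,58),(318,68),(222,220),(203,207),(595,187),(613,200),(520,362),(503,350)])/3.5+[220,160]
Ms=[(-.062,-.116),(-.062,-.098),(.062,-.098),(.062,-.116),(-.062,.098),(-.062,.116),(.062,.116),(.062,.098)]
f=lambda p: np.concatenate([proj('top',W((*m,.008),p[0],F+[p[1],p[2],0]))-u for m,u in zip(M,zs)]+[proj('scene',W((*m,.008),p[0],F+[p[1],p[2],0]))-u for m,u in zip(Ms,sc)]+[(wproj(W((*m,.008),p[0],F+[p[1],p[2],0]),pos,q)-u)/3 for m,u in w])
for t in(-.4,0,.4):
    r=least_squares(f,[t,0,0]); print(r.x,r.cost,r.fun.round(1))
E
```

```text
[ 0.31772929 -0.0012171   0.00066394] 14.053769373759337 [-0.8  0.4 -1.5 -0.2 -1.   0.3 -1.1 -0.2 -0.9 -0.6 -1.1 -1.2  0.3 -0.5
  0.2 -0.2 -1.5 -1.2  0.1 -1.1  0.3 -0.9 -1.1 -0.5 -1.3 -1.   1.1 -1.4
  1.6 -0.1 -1.2 -0.3 -0.   0.6 -0.8 -0.3]
[ 0.31772929 -0.0012171   0.00066394] 14.053769373760987 [-0.8  0.4 -1.5 -0.2 -1.   0.3 -1.1 -0.2 -0.9 -0.6 -1.1 -1.2  0.3 -0.5
  0.2 -0.2 -1.5 -1.2  0.1 -1.1  0.3 -0.9 -1.1 -0.5 -1.3 -1.   1.1 -1.4
  1.6 -0.1 -1.2 -0.3 -0.   0.6 -0.8 -0.3]
[ 0.31773003 -0.0012171   0.00066394] 14.053769373974568 [-0.8  0.4 -1.5 -0.2 -1.   0.3 -1.1 -0.2 -0.9 -0.6 -1.1 -1.2  0.3 -0.5
  0.2 -0.2 -1.5 -1.2  0.1 -1.1  0.3 -0.9 -1.1 -0.5 -1.3 -1.   1.1 -1.4
  1.6 -0.1 -1.2 -0.3 -0.   0.6 -0.8 -0.3]
```

```bash
python3 - <<'E'
from h import *
L=[.4929,.159]; a=.59
bot.move_pose([*L,.25],quat(a))
print(bot.move_linear([*L,.189],speed=.06,until_force=15), bot.read_position())
bot.set_gripper(0.0,50); print('w',bot.read_gripper_width(), bot.read_ft_force(), bot.read_moment())
j=bot.read_joint_positions()
for k in range(1,8):
    j2=list(j); j2[5]=j[5]-0.15*k; bot.goto_joints(j2)
    print(k,np.round(bot.read_moment(),2),np.round(bot.read_ft_force(),1),bot.read_gripper_width())
save('scene','s2'); print(bot.read_clock())
E
```

```text
False [0.49322674 0.1590652  0.18938429]
w 0.15135117582706087 [-3.23588483 -1.52079982  5.19173612] [-0.48491641  0.68973229 -0.08176188]
1 [-0.19  0.24  0.08] [-1.7 -1.3  1.8] 0.15311956082569636
2 [-0.2   0.21  0.13] [-2.2 -1.4  2.3] 0.15257460694917388
3 [-0.17  0.19  0.13] [-1.2 -1.6  2.3] 0.15842559734207534
4 [-0.2   0.29  0.1 ] [-1.2 -0.5  2. ] 0.1593568424250949
5 [-0.11  0.27  0.13] [-2.7 -0.4  3. ] 0.1569588424398205
6 [-0.1   0.28  0.1 ] [-1.1 -1.   1.9] 0.15391562581076332
7 [-0.11  0.27  0.06] [-2.2 -0.7  1.8] 0.15351142976855772
6.8333
```

Turned 1.05 rad with the expected 0.13 N m. Release, back off, and look.

```bash
python3 - <<'E'
from h import *
bot.set_gripper(0.6); p=np.array(bot.read_position())
bot.move_linear([*p[:2],.30],speed=.15)
bot.set_gripper(0.0)
pos=np.array(bot.read_position());q=np.array(bot.read_tool_rot())
save('wrist','w3');save('top','t3'); print(pos,q,bot.read_clock())
for a in (.295+np.pi/2,.295-np.pi/2): print(bot.solve_ik([.57,.02,.2],quat(a)))
im=cv2.imread('pics/t3.png')
cv2.imwrite('pics/t3z.png',cv2.resize(im[160:290,130:330],None,fx=3.9,fy=3.9,interpolation=cv2.INTER_CUBIC))
E
```

```text
[0.49227033 0.15856389 0.29990645] [ 0.48254272 -0.48240289 -0.51637978  0.51748614] 8.8083
[-0.09433092  0.38555186 -0.18811673  0.99712773  0.         -0.38933092]
[-0.09433092  0.38555186 -0.18811673  0.99712773  0.          2.75226174]
```

View pics/w3.png

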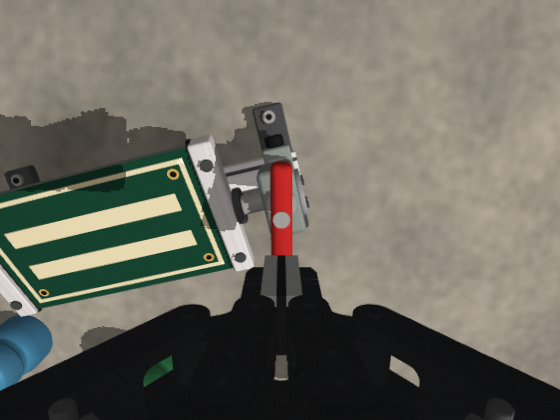

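View pics/t3z.png

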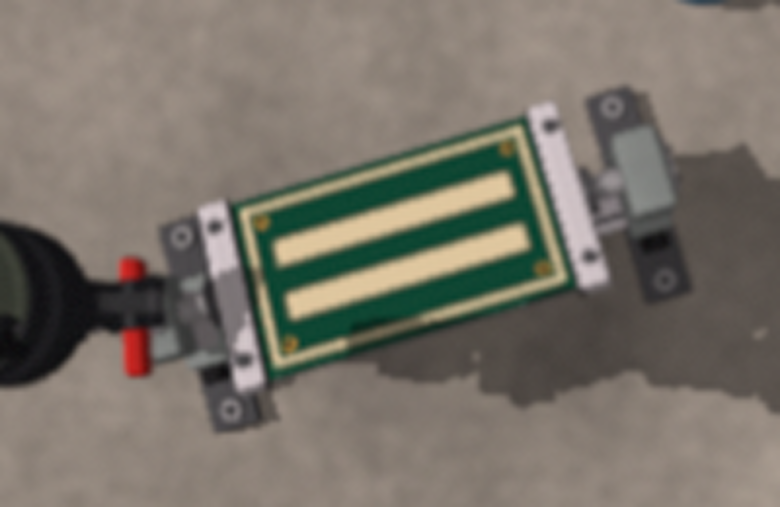

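```bash
cat >> h.py <<'E'
yaw=.295; F0=np.array([.5375,.0112])
QP=quat(yaw+np.pi/2)
def fw(x,z,y=0.): # frame -> world (m)
    return [F0[0]+np.cos(yaw)*x-np.sin(yaw)*y, F0[1]+np.sin(yaw)*x+np.cos(yaw)*y, z]
E
python3 - <<'E'
from h import *
p1=[]
for th in np.linspace(.28,1.0,7):
    r=.050; x=r*np.cos(th)+.003*np.sin(th)+.011; z=.15-r*np.sin(th)+.003*np.cos(th); p1.append((x,z))
bot.move_pose(fw(p1[0][0],.22),QP)
for x,z in p1:
    bot.move_linear(fw(x,z),speed=.06); print(np.round([x,z],3),np.round(bot.read_ft_force(),1))
print(np.round(bot.read_position(),3),fw(x,z))
x,z=p1[-1]
bot.move_linear(fw(x+.03,z+.01),speed=.15); bot.move_linear(fw(x+.03,.27),speed=.2)
save('scene','s4'); print(bot.read_clock())
im=cv2.imread('pics/s4.png')
cv2.imwrite('pics/s4z.png',cv2.resize(im[100:320,220:440],None,fx=2.7,fy=2.7,interpolation=cv2.INTER_CUBIC))
E
```

```text
[0.06  0.139] [-0.2 -0.4 -0.2]
[0.058 0.133] [ 0.4 -0.1  0.3]
[0.056 0.128] [-0.5  0.1  0.9]
[0.053 0.123] [-0.4 -0.3  0.4]
[0.049 0.118] [ 0.5  0.1 -0. ]
[0.045 0.113] [ 0.5 -0.2  0.2]
[0.041 0.11 ] [ 0.6 -0.3  0.7]
[0.576 0.023 0.109] [np.float64(0.5762883074762076), np.float64(0.02298645636685747), np.float64(0.10954735767720958)]
13.8833
```

View pics/s4z.png

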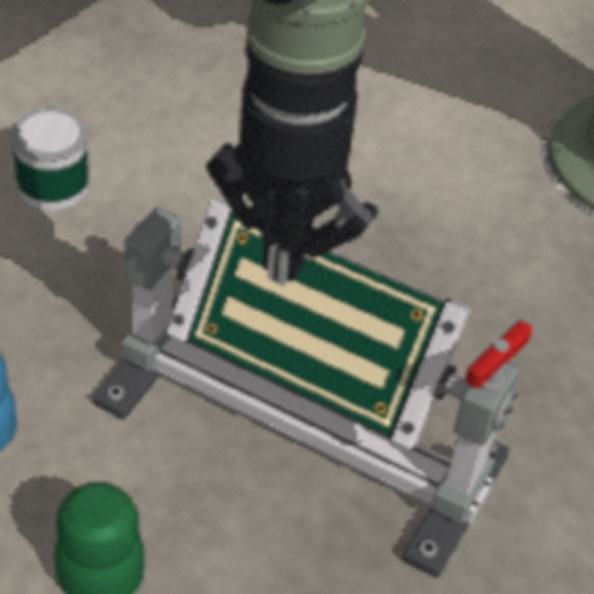

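```bash
python3 - <<'E'
from h import *
bot.move_linear(fw(-.085,.27),speed=.25)
bot.move_linear(fw(-.085,.176),speed=.2)
path=[(-.05,.176),(-.03,.18),(-.014,.185)]
for th in np.linspace(np.pi/2,2.7,8)[1:]:
    r=np.interp(th,[np.pi/2,2.4],[.036,.050]); x=-r*np.cos(th)-.003*np.sin(th)-.011; z=.15+r*np.sin(th)-.003*np.cos(th); path.append((x,z))
for x,z in path:
    bot.move_linear(fw(x,z),speed=.07); print(np.round([x,z],3),np.round(bot.read_ft_force(),1))
save('scene','s5'); print(bot.read_clock())
im=cv2.imread('pics/s5.png')
cv2.imwrite('pics/s5z.png',cv2.resize(im[100:320,220:440],None,fx=2.7,fy=2.7,interpolation=cv2.INTER_CUBIC))
E
```

```text
[-0.05   0.176] [0.5 0.6 0.6]
[-0.03  0.18] [ 0.5 -0.3  0.7]
[-0.014  0.185] [ 0.3 -0.1  0.3]
[-0.008  0.189] [-2.5  0.7  0.9]
[-0.001  0.19 ] [-1.3 -0.2 -0.1]
[0.007 0.19 ] [-0.2 -0.8  0.5]
[0.015 0.189] [ 0.1 -0.2  0.3]
[0.023 0.187] [-0.1  0.5 -0.2]
[0.028 0.181] [0.1 0.6 0.4]
[0.033 0.174] [0.4 0.1 0.1]
18.6333
```

View pics/s5z.png

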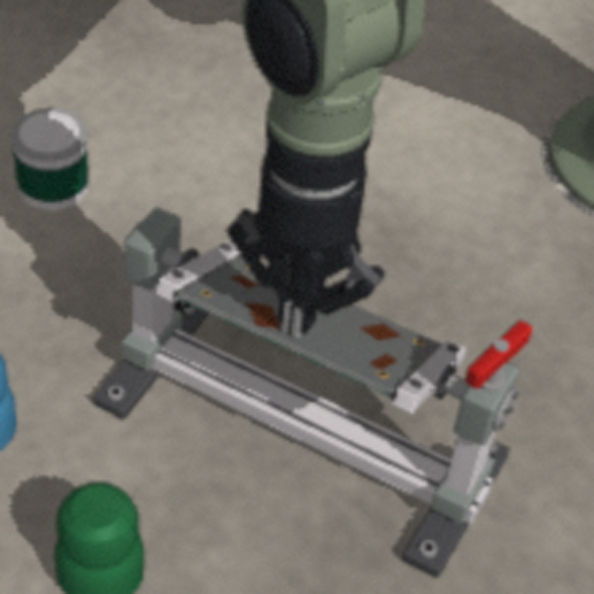

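Grey back is visible, about 2.7 rad. Finish pressing the outer edge down to level.

```bash
python3 - <<'E'
from h import *
for th in (2.85,3.0,3.08,3.14):
    r=.05; x=-r*np.cos(th)-.003*np.sin(th)-.011; z=.15+r*np.sin(th)-.003*np.cos(th)
    bot.move_linear(fw(x,z),speed=.04); print(np.round([x,z],3),np.round(bot.read_ft_force(),1))
bot.wait(.3); print(bot.read_position())
bot.move_linear(fw(x,.24),speed=.15)
# touch-probe both sides: gentle
bot.move_linear(fw(.0,.30),speed=.2)
save('scene','s6'); save('top','t6'); print(bot.read_clock())
im=cv2.imread('pics/s6.png')
cv2.imwrite('pics/s6z.png',cv2.resize(im[100:320,220:440],None,fx=2.7,fy=2.7,interpolation=cv2.INTER_CUBIC))
E
```

```text
[0.036 0.167] [ 0.3 -0.  -0.7]
[0.038 0.16 ] [-0.   0.6  0.3]
[0.039 0.156] [ 0.4 -0.1 -0.3]
[0.039 0.153] [-1.2  0.3  0. ]
[0.57474033 0.02251862 0.153027  ]
21.4583
```

View pics/s6z.png

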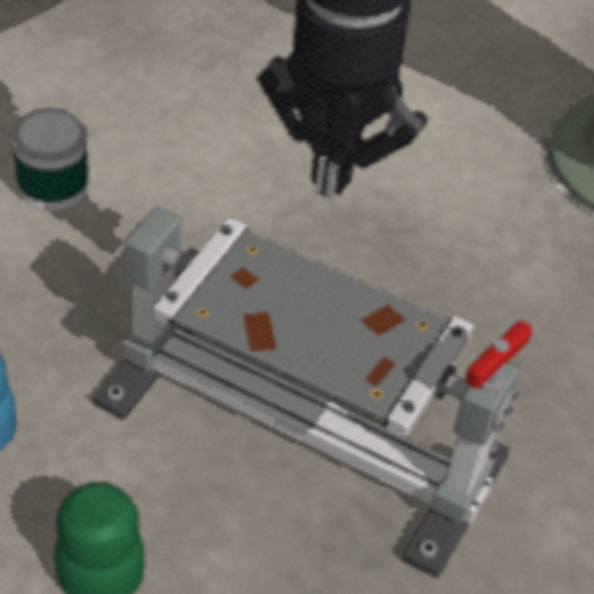

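```bash
cat > fit.py <<'E'
from h import *
from scipy.optimize import least_squares
def fit(px,cam='scene'):
    Ms=[(-1,-.116),(-1,-.098),(1,-.098),(1,-.116),(-1,.098),(-1,.116),(1,.116),(1,.098)]
    def f(p):
        o=[]
        for (s,y),u in zip(Ms,px):
            c,sn=np.cos(p[0]),np.sin(p[0]); x=s*.062; z=.008  # p0: tilt delta from level (same sense as sign)
            X=x*c+z*sn; Z=.15-x*sn+z*c
            P=fw(X,Z,y); o.append(proj(cam,[P[0]+p[1],P[1]+p[2],P[2]])-u)
        return np.concatenate(o)
    r=least_squares(f,[0,0,0]); return r.x,r.fun.round(1)
E
python3 - <<'E'
from fit import *
print(fit(np.array([(232,220),(248,229),(173,318),(156,306),(457,317),(474,325),(407,431),(388,423)])/2.7+[220,100]))
im=cv2.imread('pics/t6.png')
cv2.imwrite('pics/t6z.png',cv2.resize(im[170:280,140:320],None,fx=4.3,fy=4.3,interpolation=cv2.INTER_CUBIC))
im=cv2.imread('pics/s6.png')
cv2.imwrite('pics/s6zz.png',cv2.resize(im[170:270,265:405],None,fx=5.5,fy=5.5,interpolation=cv2.INTER_CUBIC))
E
```

```text
(array([0.00372655, 0.00159831, 0.00377538]), array([-0.6, -0.5,  0.1, -0.9, -0.2, -0.1, -0.8,  1.1, -0.4,  0.5,  0.8,
        0.8,  1. , -0.1,  0.2, -0.9]))
```

View pics/s6zz.png

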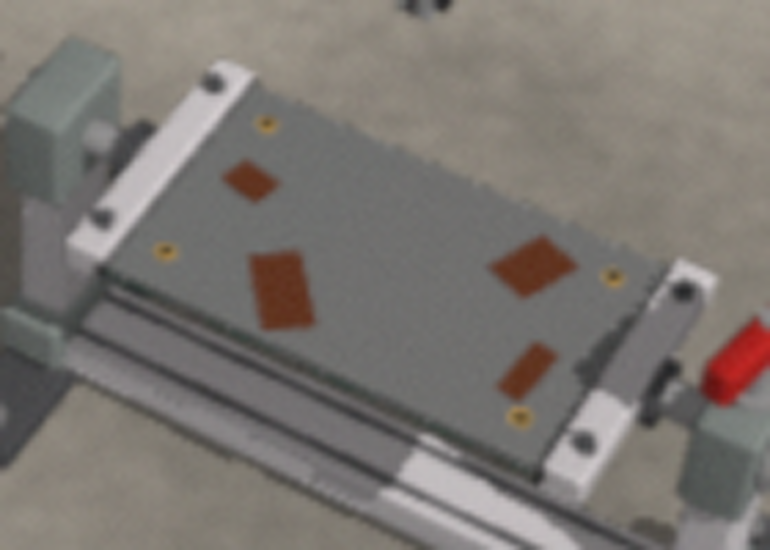

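View pics/t6z.png

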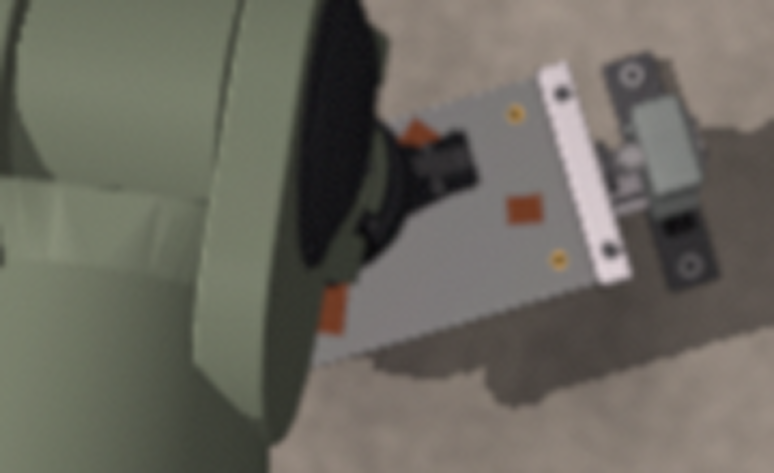

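```bash
python3 - <<'E'
from h import *
bot.move_linear(fw(-.045,.18),speed=.2)
f0=np.array(bot.read_ft_force())
bot.move_linear(fw(-.045,.157),speed=.08); print(np.round(bot.read_ft_force()-f0,1))
bot.move_linear(fw(-.045,.1532),speed=.01); print(np.round(bot.read_ft_force()-f0,1),bot.read_position()[2])
bot.move_linear(fw(-.045,.2),speed=.15)
bot.move_linear(fw(.045,.2),speed=.25)
bot.move_linear(fw(.045,.157),speed=.08); print(np.round(bot.read_ft_force()-f0,1))
bot.move_linear(fw(.045,.1532),speed=.01); print(np.round(bot.read_ft_force()-f0,1),bot.read_position()[2])
bot.move_linear(fw(.045,.27),speed=.2)
bot.set_gripper(.6)
bot.move_pose([.4929,.159,.26],quat(1.64))
pos=np.array(bot.read_position());q=np.array(bot.read_tool_rot())
save('wrist','w7'); print(pos,bot.read_clock(),wproj([.4929,.159,.217],pos,q))
E
```

```text
[-1.5  0.3  0.9]
[-0.6 -0.4  0.1] 0.15331768871677823
[-0.3 -0.2 -0. ]
[-1.3  0.8  0.5] 0.15321228614707352
[0.49337841 0.15902376 0.26038198] 27.4167 [279.77663689 239.02716778]
```

View pics/w7.png

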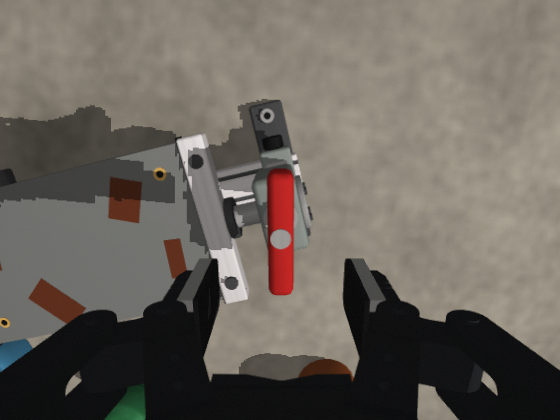

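```bash
python3 - <<'E'
from h import *
L=[.4929,.159]
bot.move_linear([*L,.189],speed=.08)
bot.set_gripper(0.0,60)
j=bot.read_joint_positions(); m0=bot.read_moment()[2]; print('m0',m0,j[5])
d=0
for d in [.2,.4,.6,.8,.95,1.03,1.1,1.15,1.19,1.22,1.25]:
    j2=list(j); j2[5]=j[5]+d; bot.goto_joints(j2)
    m=bot.read_moment(); print(d,np.round(m,2),np.round(bot.read_ft_force(),1),round(bot.read_gripper_width(),3),round(bot.read_joint_positions()[5]-j[5],3))
    if abs(m[2])>.6: break
print(bot.read_clock())
E
```

```text
m0 0.06983648674794472 0.10013204231458571
0.2 [-0.31  0.13 -0.13] [-1.8 -1.6  2.5] 0.152 0.197
0.4 [-0.61  0.17 -0.14] [-0.2 -3.8  2.3] 0.149 0.395
0.6 [-0.92  0.28 -0.1 ] [-1.3 -4.3  2.6] 0.149 0.595
0.8 [-1.13  0.29 -0.12] [-1.7 -4.7  3.5] 0.152 0.796
0.95 [-1.11  0.44 -0.15] [-2.2 -6.1  3.5] 0.155 0.946
1.03 [-1.17  0.43 -0.09] [-1.3 -5.9  3. ] 0.152 1.026
1.1 [-1.21  0.44 -0.13] [-2.7 -6.4  4.1] 0.154 1.096
1.15 [-1.23  0.47 -0.13] [-2.7 -6.7  4. ] 0.156 1.146
1.19 [-1.17  0.5  -0.1 ] [-2.3 -6.6  4.5] 0.155 1.186
1.22 [-1.2   0.53 -0.08] [-3.5 -5.9  4.9] 0.154 1.215
1.25 [-1.24  0.52 -0.1 ] [-1.4 -5.6  4.8] 0.153 1.245
31.875
```

```bash
python3 - <<'E'
from h import *
j=bot.read_joint_positions()
for d in [.03,.06,.09,.12]:
    j2=list(j); j2[5]=j[5]+d; bot.goto_joints(j2)
    m=bot.read_moment()[2]; print(d,round(m,2))
    if abs(m)>.35: break
p=bot.read_position()
bot.set_gripper(.6); bot.move_linear([p[0],p[1],.33],speed=.12)
bot.wait(.2)
pos=np.array(bot.read_position());q=np.array(bot.read_tool_rot())
save('wrist','w8'); 
bot.move_pose([.35,.35,.36],q)
save('scene','s8'); save('top','t8'); print(list(pos),list(q),bot.read_clock())
im=cv2.imread('pics/s8.png')
cv2.imwrite('pics/s8zz.png',cv2.resize(im[170:270,265:425],None,fx=4.8,fy=4.8,interpolation=cv2.INTER_CUBIC))
im=cv2.imread('pics/t8.png')
cv2.imwrite('pics/t8z.png',cv2.resize(im[100:280,140:400],None,fx=3,fy=3,interpolation=cv2.INTER_CUBIC))
for t in ['glass_green_mid','glass_amber_mid','glass_blue_mid','tin_mid']: print(t,[(np.round(d['bbox']),round(d['confidence'],2)) for d in bot.search_frame('top',t)[:1]])
E
```

```text
0.03 0.01
0.06 1.2
[np.float64(0.4922727616759219), np.float64(0.15761015574490825), np.float64(0.32940948486680965)] [np.float64(-0.6962608341340886), np.float64(0.6982681869781466), np.float64(0.11697445885728652), np.float64(-0.11814976038994073)] 35.45
glass_green_mid [(array([228., 126.,  28.,  32.]), 0.76)]
glass_amber_mid [(array([142., 128.,  34.,  31.]), 0.57)]
glass_blue_mid [(array([294., 130.,  31.,  34.]), 0.65)]
tin_mid [(array([372., 223.,  31.,  28.]), 0.68)]
```

View pics/s8zz.png

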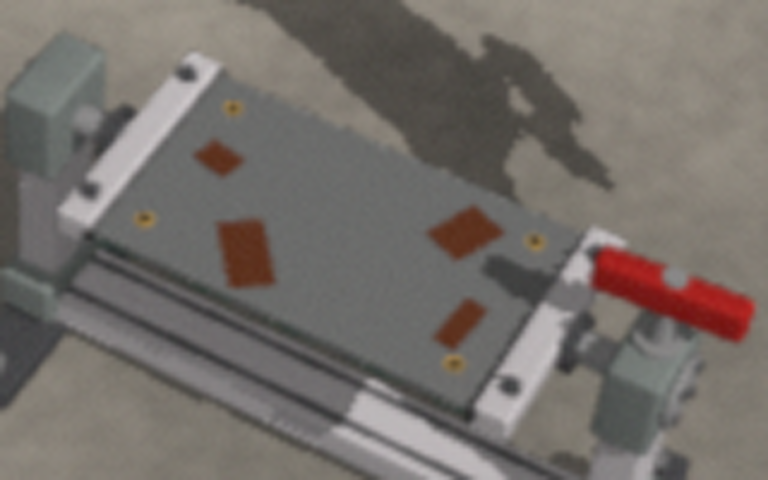

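View pics/t8z.png

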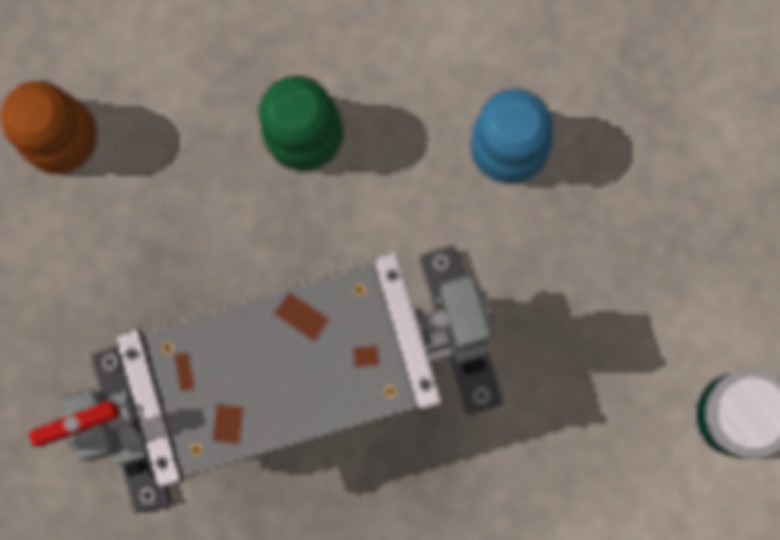

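View pics/w8.png

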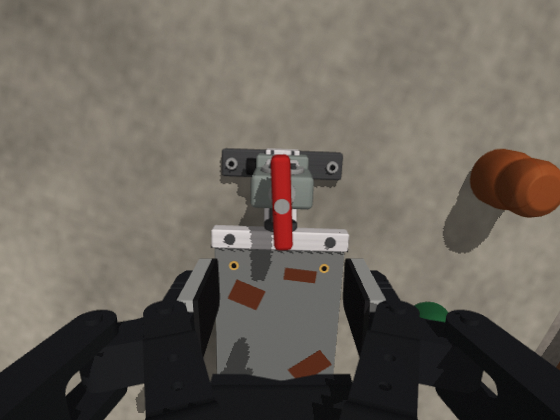

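```bash
python3 - <<'E'
from fit import *
print(fit(np.array([(193,52),(220,68),(88,233),(60,210),(593,228),(625,243),(503,435),(472,415)])/4.8+[265,170]))
print(fit(np.array([(-99,0)])) if 0 else '')
# top: order (-x far outer),(-x far inner),(+x far inner),(+x far outer),(-x lock inner),(-x lock outer),(+x lock outer),(+x lock inner)
print(fit(np.array([(440,402),(420,408),(376,259),(394,254),(178,480),(160,487),(117,337),(138,331)])/3+[140,100],'top'))
pos=np.array([.49227,.15761,.32941]);q=np.array([-.69626,.69827,.11697,-.11815])
a=wray((212,227),pos,q,.158);b=wray((348,231),pos,q,.158);d=b-a;print(np.linalg.norm(d),np.arctan2(d[1],d[0]))
E
```

```text
(array([0.0230149 , 0.00282406, 0.00309286]), array([-0.5, -0.1,  0.5, -0.5, -0.1, -0.4, -1.2,  1.2, -0.3,  0.2,  0.6,
        0.3,  1.2, -0.6, -0.2, -0.2]))

(array([ 0.04423519, -0.00079013, -0.00134307]), array([ 0.4,  0.2, -0.3,  0.4, -0.5,  0.2,  0.8, -0.3,  0.4,  0.1, -0.9,
       -0.1, -0. , -0.2,  0.1, -0.3]))
0.12126473450904042 0.30471248360934083
```

```bash
python3 - <<'E'
from h import *
bot.set_gripper(0.0)
bot.move_pose(fw(-.045,.25),QP)
for x in (-.045,.045):
    bot.move_linear(fw(x,.25),speed=.25)
    bot.move_linear(fw(x,.163),speed=.15); bot.wait(.1)
    t=bot.move_linear(fw(x,.148),speed=.01,until_force=4)
    print(x,t,bot.read_position(),np.round(bot.read_ft_force(),1))
    bot.move_linear(fw(x,.25),speed=.2)
print(bot.read_clock())
E
```

```text
-0.045 True [ 0.49429984 -0.00189472  0.15211423] [0.  0.5 2.8]
0.045 True [0.58058676 0.02431956 0.15226832] [ 0.1 -0.   2.3]
43.9417
```

```bash
python3 - <<'E'
from h import *
bot.move_linear(fw(-.05,.32),speed=.2); bot.wait(.3)
print(bot.read_ft_force(),bot.read_clock())
bot.close_job()
E
```

```text
[-0.23605948 -0.51423607  0.33309531] 44.9833
the job is handed in; nothing more can be done
```

The sign is grey back up and level, with the lock tight, and I handed the job in at about 45 s. I turned the T-handle about 1.05 rad to slacken it. Then I pushed the sign over with the shut fingertips, levelled it from both sides, and turned the handle clockwise until it hit its stop.

- **Lock:** the moment jumped to 1.2 N m at the stop. The pictures show the bar nearly along the frame's long axis.
- **Level:** with the lock tight, I touched both long-edge sides; their heights were 0.15 mm apart over 90 mm, so the tilt is only a few thousandths of a radian. My picture fits of the corners disagreed somewhat, giving 0.02 rad (scene) and 0.04 rad (top). They are less precise, and both are still under the 0.07 rad limit.
- **Start angle:** the sign was not level at the start but tilted about +0.32 rad, so I turned it in the positive direction.
- **Bystanders:** the networks' boxes for the insulators and the tin shifted by only 1–4 pixels (under about 10 mm), within their own error. The arm stayed clear of them throughout.
- **Touching nothing:** the gripper was well clear of everything at hand-in, with a force reading of about 0.6 N, which is sensor noise.

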